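Park the plug and lock the dust filter collar

ROBOT

A 6-joint arm with a two-finger parallel gripper is mounted at the origin on the work surface. World frame = base frame: x ahead of the robot, y to its left, z up, the work surface at z = 0. Lengths are in mm, angles in rad, forces in N, time in s.
With the tool pointing down it reaches from about 350 to 975 mm from the base axis. Payload 7.1 kg.
Tool frame: the origin (TCP) lies at the very end of the fingers, on their centre line; the grasp point (between the pads) lies 19 mm behind it; z points along the fingers, x is the direction in which the jaws open and shut, and the axes are right-handed (so a half turn about z gives the same grasp; the last joint's range is limited). The gripper opens to 88 mm and grips with 3 to 60 N. Pads are 20 mm wide; open, the fingers measure 115 mm over their backs; the gripper's body (75 mm by 178 mm) begins 61 mm behind the grasp point.
Start: joints at [1.099, 0.423, 1.63, -0, 1.089, -0.019], TCP at [273.396, 562.014, 188.175] pointing down, gripper open.
Joint ranges: [-3, 3], [-0.9, 2.11], [0.09, 2.58], [-1.31, 4.45], [0.11, 2.69], [-2.54, 2.54]. Speed limits (rad/s): [2.39, 2.39, 3.01, 3.14, 3.14, 3.14].

INTERFACE

Orientations are given as a rotation vector (axis times angle).
In Python, from workcell import ctrl gives the robot as it stands. The module is installed in compiled form; this text tells all that it offers.
- The arm moves only by the tool move_arm, never from a script. Its argument "motion" is a list of rows, each a list of 2 entries, a list of its own where there are three numbers: the shift along the tool's x, y, z normalised to -1 to 1, where 1 is 150 mm, then the turn, a rotation vector about the tool's x, y, z normalised to -1 to 1, where 1 is 60 degrees. In form: [[[x, y, z], [rx, ry, rz]], ...]. A call has exactly 5 rows; each row is the pose to reach, as a shift and turn from the pose commanded when the call began, along the tool's axes at that moment; what a row does not reach only later rows make up. A row lasts 1/8 s, in which the tool goes at most 62.5 mm and 10.7 degrees, less where a joint would pass 70% of its speed; a pose out of reach is approached as far as the arm can. A call with a number of a shift or a turn outside -1 to 1 is refused whole. A call with a gripper value outside its range is refused whole. "gripper" is the opening, from 0 (shut) to 1 (fully open), set as the call begins (left out, the last holds). The fingers move at their own pace and stop on an object; the grip force is fixed at half the most. Time passes only in rows, so rows that repeat a pose let the fingers close, or fill a call up. It gives the time, the measured TCP pose, the force and the opening at its end, in the units of the state.
- ctrl.get_obs(): the state, without advancing time (a new reading comes with each control period).
- ctrl.get_image(name): name is "scene" or "top" or "wrist"; returns a dict with "pixels" (400x640x3 uint8, red, green, blue), "camera_matrix" (3x3 intrinsics, pixels), "R" (3x3) and "t" (3): a world point X has camera coordinates R X + t; the wrist camera has in their place "mount" (4x4, takes a point from camera to tool coordinates, whose origin is the TCP and whose axes are the tool frame's). Camera axes: x right, y down, z forward; pixel columns grow to the right and rows downward; lengths in mm; the calibration is good to about 2 mm. A picture is of the moment at which its call begins: read the wrist's pose just before it. There is no depth.
- ctrl.close_job(): hands the job in, once; it reports no verdict.
Trained networks look in the newest picture that a camera, given by its name, has taken for a name from the list of things; names that differ only in an ending like _2 or _b are one class to them, and where a whole thing is asked for, a point or a joint stands for the part that bears it (a point fixed in the world has none). Each returns a list of dicts, best first, with "p" (0 to 1); they miss things now and then, are a little off and sometimes report something else, mostly with a low value. They report only what shows in the picture. A call takes as long as a camera call. They do not tell look-alikes from the thing itself.
- ctrl.boxes_of(camera, name): "location" ([x, y, z] in mm, in world coordinates, good to about 4 mm: the middle of the surface that is visible of it).
- ctrl.regions_of(camera, name): "mask" (400x640 bool, what is visible of it).
- ctrl.pinpoint(camera, name): "location" ([x, y, z] in mm, in world coordinates, good to about 4 mm: a listed point, or the origin of a listed thing).
The state is a dict: "t": time; "qpos": joint angles; "qvel": joint speeds; "joint_torque": joint torques, N m; "ee_pos": TCP position; "orientation": TCP orientation; "ft_force": force on the tool from outside, world axes, zero at the start; "moment": the same for the moment, N m; "width": finger opening in mm.
Only numpy, scipy, OpenCV 4.12 (cv2) and the standard library are available. Lean on these libraries where they do the work, as an engineer would, in place of code of your own. Each camera call takes 0.05 s, during which the arm holds its last target.

TASK

Put the sanding-dust filter into service: take the red plug out of the top of the knurled collar and put it back, fully seated, in its own slot, the empty one with the red labels. Then, pressing lightly down, turn the collar on its spigot until its hidden keyway drops over the pin, push it fully home against the spring plate, and finish while still holding it pushed home with the fingers. Leave the blue plug, the sander, the cork block and the pine offcut where they are.

Things in the scene. Friction and masses are not known exactly. Their poses are not given: they have to be found in the camera images.
- filter_unit: Yellow round dust-filter lid fixed on the bench, 170 mm across, 50 mm high; origin at the centre of its underside, z up. Its vertical axis is the axis of spigot, spring plate and collar.
- spigot_top (a point): Centre of the top of the fixed spigot, 32 mm diameter, 102 mm above the bench, inside the collar. A level steel pin, 6 mm thick and 50 mm long, goes straight through it, hidden by the collar (pin top 80 mm above the bench). The direction of the pin differs each time and is not reported: it has to be felt. This frame is the unit's, not the pin's.
- seal_plate (a joint): Black spring plate, 76 mm across, round the spigot under the collar: metres pushed down, 0 at the start, 0.012 with the collar home. Spring 0.6 N/mm, about 7 N at home; it lifts the collar by 6 to 10 mm if let go.
- collar: Dark steel knurled collar with bright ribs, 61 mm outside diameter, 46 mm tall, about 0.25 kg, loose on the spigot (34.4 mm bore: stays within 1.5 mm of its axis). Origin at the centre of its underside, z up; the underside is 72 mm above the bench at the start (resting on the pin), 60 mm fully home (stopped hard by the pin).
- collar_top (a point): Centre of the collar's open top, 118 mm above the bench at the start, 106 mm home. Grip across the 61 mm diameter on the upper 25 mm. The keyway (12 mm wide, every half turn) meets the pin after 20 to 70 degrees clockwise seen from above, in line within about 8 degrees; then the collar sinks 12 mm when pushed.
- red_plug: Red plug, 47 mm tall, about 60 g: shank 28 mm diameter, 12 mm long; flange 42 mm diameter, 5 mm thick; round grip knob 24 mm diameter, 30 mm tall. Origin at the centre of the shank's lower end, z up to the knob. Starts standing loosely in the collar's open top (origin 106, flange top 123, knob top 153 mm above the bench); the collar cannot go home with it in.
- red_slot (a point): Centre of the mouth of the red-labelled slot: a 33 mm hole right through a fixed plywood block 60 x 60 x 24 mm with red strips on its top edges and two sides. The point is at the block's top face, 24 mm above the bench. A seated plug rests with its flange on the top face, its origin 12 mm below this point.
- green_slot (a point): Centre of the mouth of the empty slot with green labels, in a like block; not to be used.
- blue_slot (a point): Centre of the mouth of the slot with blue labels, in a like block; the blue plug stands in it. The three blocks stand in a row and change places.
- blue_plug: Blue plug of the same shape as the red one, standing in the blue slot (knob top 59 mm above the bench); leave it there. Origin at the lower end of its shank.
- cork_block: Loose cork sanding block 100 x 60 x 28 mm, origin under its centre; leave alone.
- offcut: Loose notched pine offcut, about 100 x 130 x 19 mm, origin under its main part; leave alone.
- sander: Loose orbital sander, orange and black, 125 mm base diameter, 145 mm tall with a black dust canister reaching 190 mm out along its x axis, 1.3 kg; origin under the centre of its pad; leave alone.
Mind the look-alikes: they are no part of the job. What is shaped like the red_plug but green is not meant. Of the things that look like the filter_unit, take the one that is farthest to the robot's left at the start.

How it is judged (in metres and radians):
On the way, in this order (a step that is already met when the one before it is completed fails the run):
1. the red plug stands fully seated and released in the red-labelled slot (horizontal distance between red_plug and red_slot below 0.006 m and z of red_plug in the frame of red_slot below -0.009 m and angle between red_plug's own z axis and vertical below 0.12 rad and contact force between the fingers and red_plug below 0.1 N and linear speed of red_plug below 0.02 m/s), for 0.2 s.
2. the collar has dropped over the pin and is pushed home (z of collar in the frame of filter_unit below 0.0625 m and horizontal distance between collar and filter_unit below 0.004 m and angle between collar's own z axis and vertical below 0.1 rad), for 0.2 s.
At the end, for the whole second after the job is handed in: Last second: fingers hold the still collar (over 3 N), its underside under 62.5 mm above the bench, within 4 mm of the unit axis, tilt under 0.1 rad; red plug released in the red slot within 6 mm, 9 mm or more deep, tilt under 0.12 rad; the four bystanders within 30 mm of their starts (all of step 1 and all of step 2 and contact force between the fingers and collar above 3 N and linear speed of collar below 0.02 m/s and distance of each of cork_block, offcut, sander, blue_plug from where it was at the start of the episode below 0.03 m); the arm keeps its last pose, push and grip.
It fails at once if a bystander (blue plug, cork block, offcut or sander) was moved by more than 30 mm (distance of any of cork_block, offcut, sander, blue_plug from where it was at the start of the episode above 0.03 m).
It fails at once if the collar was pulled off its spigot (z of collar in the frame of filter_unit above 0.1 m).
It also fails if it takes over 58 s, if anything falls off the work surface, if the arm or the gripper's body presses on something with over 40 N, if the wrist force passes 120 N, or if a joint passes its speed limit or range.

## Working session

There is one attempt and no reset: what is moved stays moved. The work goes in short steps, Python scripts to look and compute and a tool call to move; the robot and the scene stay as the last step left them, time stands still between calls to the robot, and variables do not carry over. Pictures are saved under pics/ and viewed, and the job is handed in when it is done.

Besides the shell and the picture viewer there is one more tool, called after "Request:" as name(argument=value, ...) on one line, values as JSON. move_arm: Moves the arm, as the interface text tells. Its arguments: {"type":"object","properties":{"motion":{"type":"array","items":{"type":"array"}},"gripper":{"type":"number"}},"required":["motion"]}

```bash
mkdir -p pics; cat > h.py <<'E'
from workcell import ctrl
import numpy as np, cv2
from scipy.spatial.transform import Rotation as Rn
def save(cam,fn):
    im=ctrl.get_image(cam); cv2.imwrite('pics/'+fn,cv2.cvtColor(im['pixels'],cv2.COLOR_RGB2BGR)); return im
def st():
    o=ctrl.get_obs(); print({k:np.round(o[k],3).tolist() for k in ('t','qpos','ee_pos','orientation','ft_force','moment','width')}); return o
E
python3 - <<'E'
from h import *
o=st()
for c in ('scene','top'):
    im=save(c,c+'0.png')
    for n in ('filter_unit','collar_top','collar','red_plug','red_slot','green_slot','blue_slot','blue_plug','sander','cork_block','offcut'):
        print(c,n,[(np.round(d['location']).tolist(),round(d['p'],2)) for d in ctrl.pinpoint(c,n)])
print(ctrl.get_obs()['t'])
E
```

```text
{'t': 0.0, 'qpos': [1.099, 0.424, 1.631, 0.0, 1.089, -0.019], 'ee_pos': [273.129, 561.489, 187.419], 'orientation': [2.663, 1.666, -0.002], 'ft_force': [-0.046, 0.409, -0.179], 'moment': [0.007, -0.037, -0.022], 'width': 87.495}
scene filter_unit [([533.0, 186.0, 3.0], 0.83), ([665.0, 385.0, -2.0], 0.57), ([340.0, -10.0, -1.0], 0.55)]
scene collar_top [([528.0, 188.0, 120.0], 0.56)]
scene collar [([534.0, 184.0, 70.0], 0.85)]
scene red_plug [([372.0, 216.0, -4.0], 0.64)]
scene red_slot [([517.0, -95.0, 24.0], 0.71)]
scene green_slot []
scene blue_slot [([476.0, -309.0, 21.0], 0.94), ([536.0, 190.0, 100.0], 0.73), ([514.0, -97.0, 24.0], 0.62)]
scene blue_plug [([481.0, -308.0, 11.0], 0.55)]
scene sander [([592.0, -494.0, -2.0], 0.78)]
scene cork_block [([664.0, 386.0, 1.0], 0.88), ([594.0, -494.0, 1.0], 0.72)]
scene offcut [([757.0, -84.0, 0.0], 0.79), ([534.0, 190.0, 103.0], 0.55)]
top filter_unit [([532.0, 192.0, 1.0], 0.97), ([337.0, -6.0, 4.0], 0.59)]
top collar_top [([532.0, 192.0, 116.0], 0.78), ([534.0, 189.0, 105.0], 0.49)]
top collar [([540.0, 188.0, 66.0], 0.68)]
top red_plug [([536.0, 188.0, 108.0], 0.74), ([373.0, 215.0, 4.0], 0.61)]
top red_slot [([514.0, -93.0, 27.0], 0.82), ([475.0, -308.0, 25.0], 0.2)]
top green_slot [([491.0, -195.0, 20.0], 0.68)]
top blue_slot [([476.0, -309.0, 25.0], 0.62)]
top blue_plug [([480.0, -306.0, 15.0], 0.66)]
top sander [([593.0, -493.0, -2.0], 0.68), ([664.0, 386.0, -4.0], 0.65)]
top cork_block [([659.0, 384.0, -5.0], 0.76), ([535.0, 195.0, 1.0], 0.46)]
top offcut []
1.2
```

View pics/scene0.png

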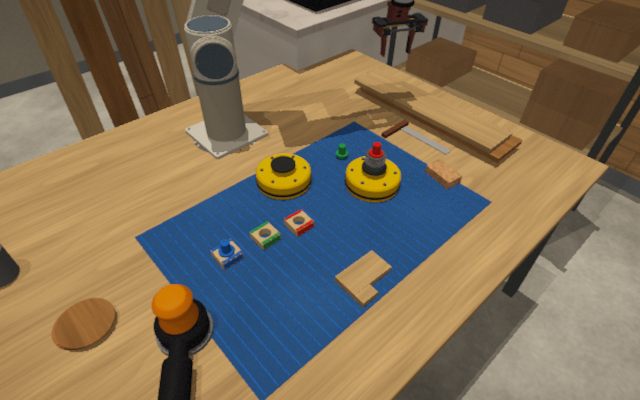

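View pics/top0.png

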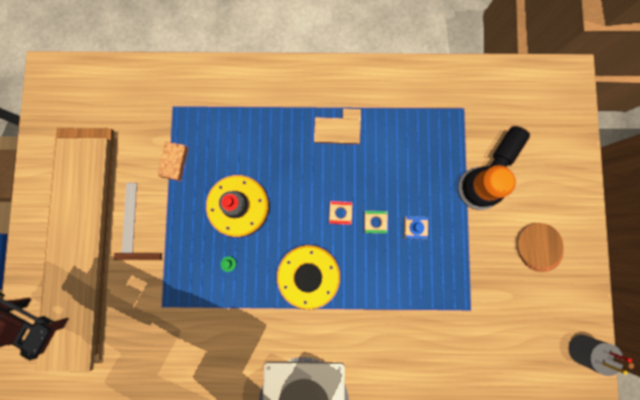

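The filter-unit candidates are scene px (373,177), world y≈190 with collar and red plug, and (284,175), y≈-8. The first is farther left, so it is the one meant. For the plug, the red one is at (376,152); the green one at (342,152) is a decoy. I'll confirm this in a crop and refine the centres.

```bash
python3 - <<'E'
from h import *
ims={c:ctrl.get_image(c) for c in ('scene','top')}
def ray_plane(im,uv,z):
    K,R,t=im['camera_matrix'],im['R'],np.array(im['t']).ravel()
    d=R.T@np.linalg.solve(K,[uv[0],uv[1],1]); c=-R.T@t
    return c+d*(z-c[2])/d[2]
for c,im in ims.items():
    p=im['pixels']; hsv=cv2.cvtColor(p,cv2.COLOR_RGB2HSV)
    red=(((hsv[...,0]<6)|(hsv[...,0]>174))&(hsv[...,1]>170)&(hsv[...,2]>90)).astype(np.uint8)
    n,l,s,ce=cv2.connectedComponentsWithStats(red)
    for i in range(1,n):
        if s[i,4]>8: print(c,'red',s[i].tolist(),ce[i].round(1),[ray_plane(im,ce[i],z).round(1)[:2].tolist() for z in (24,123,138,153)])
    yel=((hsv[...,0]>20)&(hsv[...,0]<32)&(hsv[...,1]>200)&(hsv[...,2]>120)).astype(np.uint8)
    n,l,s,ce=cv2.connectedComponentsWithStats(yel)
    for i in range(1,n):
        if s[i,4]>300:
            pts=np.argwhere(l==i)[:,::-1].astype(np.float32); h=cv2.convexHull(pts)
            e=cv2.fitEllipse(h); print(c,'yel',s[i].tolist(),e, ray_plane(im,e[0],50).round(1), ray_plane(im,e[0],25).round(1))
    bgr=cv2.cvtColor(p,cv2.COLOR_RGB2BGR)
    print(c,'cam',(-im['R'].T@np.array(im['t']).ravel()).round(), im['camera_matrix'][0])
s=cv2.cvtColor(ims['scene']['pixels'],cv2.COLOR_RGB2BGR)[130:250,250:410]; t=cv2.cvtColor(ims['top']['pixels'],cv2.COLOR_RGB2BGR)[170:290,200:360]
cv2.imwrite('pics/crop1.png',np.vstack([cv2.resize(s,None,fx=2.5,fy=2.5,interpolation=2),cv2.resize(t,None,fx=2.5,fy=2.5,interpolation=2)]))
E
```

```text
scene red [369, 142, 14, 16, 150] [375.9 150.6] [[448.5, 302.8], [529.0, 197.3], [541.2, 181.4], [553.4, 165.4]]
scene red [285, 210, 16, 10, 32] [292.7 214.5] [[491.6, -95.1], [567.0, -153.4], [578.5, -162.2], [589.9, -171.1]]
scene red [296, 220, 17, 16, 95] [304.6 227.5] [[551.4, -102.2], [619.7, -159.7], [630.1, -168.4], [640.4, -177.1]]
scene yel [256, 156, 55, 38, 1176] ((282.3721923828125, 173.30752563476562), (39.73747634887695, 54.19761657714844), 84.2624740600586) [357.2 -22.8  50. ] [333.4  -5.4  25. ]
scene yel [346, 158, 54, 39, 1189] ((372.5865783691406, 175.76461791992188), (40.38056564331055, 53.89839553833008), 95.32714080810547) [547.2 174.   50. ] [529.2 197.5  25. ]
scene cam [1129. -588.  860.] [410.31762737   0.         319.9756946 ]
top red [222, 195, 16, 16, 201] [229.5 202.1] [[541.9, 211.7], [531.3, 187.4], [529.8, 183.8], [528.2, 180.1]]
top red [332, 202, 18, 3, 20] [340.6 203. ] [[542.2, -99.3], [531.7, -94.6], [530.1, -93.9], [528.5, -93.2]]
top red [331, 221, 19, 3, 32] [339.  221.7] [[489.8, -95.1], [484.2, -90.8], [483.3, -90.2], [482.4, -89.5]]
top red [615, 355, 9, 5, 11] [619.5 356.9] [[136.9, -844.2], [164.1, -770.0], [168.3, -758.8], [172.4, -747.6]]
top red [626, 358, 6, 5, 23] [628.8 359.9] [[129.6, -868.1], [157.5, -791.7], [161.7, -780.1], [166.0, -768.6]]
top yel [208, 177, 60, 59, 1974] ((236.71417236328125, 205.6676788330078), (58.625938415527344, 59.904266357421875), 64.39596557617188) [529.4 185.2  50. ] [531.8 190.8  25. ]
top yel [278, 247, 61, 62, 2160] ((308.0423889160156, 276.9351806640625), (60.21887969970703, 61.44173812866211), 5.673449993133545) [340.  -12.1  50. ] [337.9 -11.2  25. ]
top cam [ 429.  -49. 1086.] [381.8477245    0.         319.95388583]
```

View pics/crop1.png

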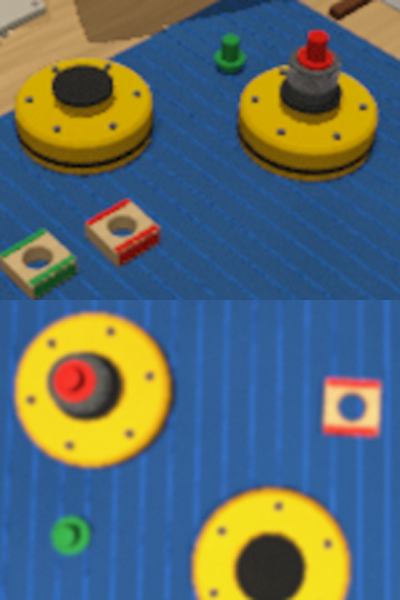

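```bash
cat >> h.py <<'E'
def ray_plane(im,uv,z,T=None):
    K=im['camera_matrix']
    d=np.linalg.solve(K,[uv[0],uv[1],1.])
    if T is None: R=im['R'];t=np.array(im['t']).ravel(); d=R.T@d; c=-R.T@t
    else: M=T@np.array(im['mount']); d=M[:3,:3]@d; c=M[:3,3]
    return c+d*(z-c[2])/d[2]
def tcpT(o):
    T=np.eye(4);T[:3,:3]=Rn.from_rotvec(o['orientation']).as_matrix();T[:3,3]=o['ee_pos'];return T
def goal(x,y,z,yaw=None):
    "yaw = world angle (deg) of tool x; prints shift/150 and turn/60deg"
    o=ctrl.get_obs();T=tcpT(o);R=T[:3,:3]
    s=R.T@(np.array([x,y,z])-T[:3,3])
    cy=np.degrees(np.arctan2(R[1,0],R[0,0]))
    yaw=cy if yaw is None else yaw
    a=np.radians(yaw);G=np.array([[np.cos(a),np.sin(a),0],[np.sin(a),-np.cos(a),0],[0,0,-1]])
    r=np.degrees(Rn.from_matrix(R.T@G).as_rotvec())
    print('t',round(o['t'],2),'yaw',cy.round(2),'q6',round(o['qpos'][5],3),'pos',np.round(o['ee_pos'],1),'shift/150',(s/150).round(4),'turn/60',(r/60).round(4))
E
python3 -c "
from h import *
goal(532,188,230,64)"
```

```text
t 1.3 yaw 64.05 q6 -0.019 pos [273.4 562.  188.2] shift/150 [-1.4879  2.641  -0.2787] turn/60 [ 0.     -0.      0.0009]
```

Request:
move_arm(motion=[[[-0.12,0.2,-0.06],[0,0,0]],[[-0.23,0.4,-0.12],[0,0,0]],[[-0.34,0.6,-0.18],[0,0,0]],[[-0.45,0.8,-0.24],[0,0,0]],[[-0.56,1,-0.28],[0,0,0]]], gripper=1)

```text
t: 1.92
ee_pos: [372.2, 420.1, 230.7]
orientation: [-2.663, -1.666, -0.001]
ft_force: [-0.2, -0.3, 0.0]
width: 87.8
```

Request:
move_arm(motion=[[[-0.12,0.2,0],[0,0,0]],[[-0.23,0.4,0],[0,0,0]],[[-0.34,0.6,0],[0,0,0]],[[-0.45,0.8,0],[0,0,0]],[[-0.56,1,0],[0,0,0]]])

```text
t: 2.55
ee_pos: [470.3, 278.8, 230.3]
orientation: [2.663, 1.666, 0.0]
ft_force: [0.7, -0.2, -0.7]
width: 87.9
```

Request:
move_arm(motion=[[[-0.12,0.2,0],[0,0,0]],[[-0.23,0.4,0],[0,0,0]],[[-0.36,0.64,0],[0,0,0]],[[-0.36,0.64,0],[0,0,0]],[[-0.36,0.64,0],[0,0,0]]])

```text
t: 3.18
ee_pos: [532.0, 189.3, 230.1]
orientation: [-2.664, -1.665, 0.0]
ft_force: [-0.2, -0.2, 0.4]
width: 87.8
```

```bash
python3 - <<'E'
from h import *
goal(532,188,230,64); o=st(); T=tcpT(o)
im=save('wrist','w1.png')
print(np.round(im['mount'],2),im['camera_matrix'])
for n in ('red_plug','collar_top','filter_unit'):
    print(n,[(np.round(d['location']).tolist(),round(d['p'],2)) for d in ctrl.pinpoint('wrist',n)])
E
```

```text
t 3.17 yaw 64.02 q6 -0.797 pos [532.  189.3 230.1] shift/150 [-0.0079  0.0037  0.0006] turn/60 [-0.0005  0.      0.0004]
{'t': 3.175, 'qpos': [0.321, 0.288, 1.726, 0.0, 1.128, -0.797], 'ee_pos': [532.026, 189.311, 230.091], 'orientation': [-2.664, -1.665, 0.0], 'ft_force': [-0.155, -0.194, 0.437], 'moment': [-0.003, 0.017, 0.035], 'width': 87.819}
[[   1.      0.     -0.      1.05]
 [  -0.      0.96    0.28  -74.91]
 [   0.     -0.28    0.96 -197.14]
 [   0.      0.      0.      1.  ]] [[291.62994863   0.         320.61376119]
 [  0.         291.62994863 200.36503114]
 [  0.           0.           1.        ]]
red_plug [([536.0, 193.0, 107.0], 0.96), ([368.0, 217.0, -3.0], 0.65)]
collar_top []
filter_unit [([530.0, 192.0, 2.0], 0.6), ([343.0, -9.0, -2.0], 0.57)]
```

View pics/w1.png

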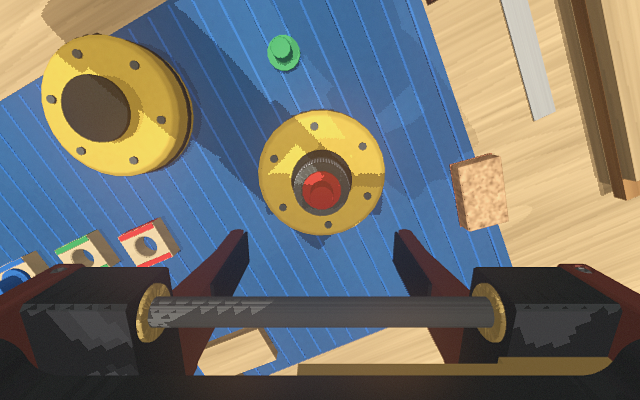

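```bash
python3 - <<'E'
from h import *
o=ctrl.get_obs();T=tcpT(o);im=ctrl.get_image('wrist');p=im['pixels']
hsv=cv2.cvtColor(p,cv2.COLOR_RGB2HSV)
red=(((hsv[...,0]<7)|(hsv[...,0]>173))&(hsv[...,1]>150)&(hsv[...,2]>60)).astype(np.uint8)
n,l,s,ce=cv2.connectedComponentsWithStats(red)
for i in range(1,n):
    if s[i,4]>30: print('red',s[i].tolist(),ce[i].round(1),[ray_plane(im,ce[i],z,T).round(1)[:2].tolist() for z in (24,123,138,153)])
yel=((hsv[...,0]>18)&(hsv[...,0]<33)&(hsv[...,1]>150)&(hsv[...,2]>60)).astype(np.uint8)
n,l,s,ce=cv2.connectedComponentsWithStats(yel)
for i in range(1,n):
    if s[i,4]>3000:
        h=cv2.convexHull(np.argwhere(l==i)[:,::-1].astype(np.float32));e=cv2.fitEllipse(h)
        w=np.array([ray_plane(im,q[0],50,T)[:2] for q in h]).astype(np.float32)
        print('yel',s[i].tolist(),e,'hull->z50 circle',cv2.fitEllipse(w))
b=cv2.cvtColor(p,cv2.COLOR_RGB2BGR)
cv2.imwrite('pics/w1a.png',np.hstack([cv2.resize(b[140:230,260:390],(390*1,270),interpolation=2),cv2.resize(b[210:280,110:190],(310,270),interpolation=2)]))
E
```

```text
red [302, 172, 38, 38, 1141] [320.7 190.2] [[555.2, 179.5], [533.0, 190.3], [529.7, 192.0], [526.3, 193.6]]
red [118, 221, 35, 20, 205] [135.3 231.3] [[491.7, -95.7], [485.2, -17.3], [484.2, -5.4], [483.2, 6.4]]
red [137, 253, 35, 14, 151] [154.6 260.2] [[543.6, -97.2], [524.3, -18.4], [521.4, -6.5], [518.4, 5.4]]
yel [41, 34, 147, 142, 11689] ((113.33671569824219, 104.70382690429688), (129.066650390625, 156.57374572753906), 129.50257873535156) hull->z50 circle ((345.1972351074219, -2.4052352905273438), (165.49789428710938, 177.16458129882812), 151.78599548339844)
yel [258, 111, 126, 124, 7813] ((320.7689514160156, 172.38868713378906), (124.22084045410156, 125.6625747680664), 89.9374771118164) hull->z50 circle ((532.1881103515625, 190.74476623535156), (164.90769958496094, 165.3195343017578), 66.56161499023438)
```

View pics/w1a.png

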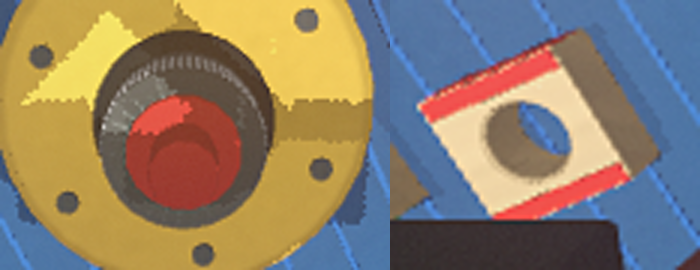

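Request:
move_arm(motion=[[[0.005,0,0.25],[0,0,0]],[[0.005,0,0.48],[0,0,0]],[[0.005,0,0.62],[0,0,0]],[[0.005,0,0.685],[0,0,0]],[[0.005,0,0.685],[0,0,0]]], gripper=1)

```text
t: 4.05
ee_pos: [532.4, 190.1, 127.2]
orientation: [-2.663, -1.667, 0.001]
ft_force: [0.4, -0.2, -0.5]
width: 87.9
```

Request:
move_arm(motion=[[[0,0,0],[0,0,0]],[[0,0,0],[0,0,0]],[[0,0,0],[0,0,0]],[[0,0,0],[0,0,0]],[[0,0,0],[0,0,0]]], gripper=0)

```text
t: 4.68
ee_pos: [532.7, 189.8, 127.5]
orientation: [2.663, 1.666, 0.0]
ft_force: [-0.2, -0.6, -0.8]
width: 41.6
```

```bash
python3 - <<'E'
from h import *
o=st(); im=save('wrist','w2.png')
E
```

```text
{'t': 4.675, 'qpos': [0.321, 0.415, 1.808, 0.0, 0.918, -0.797], 'ee_pos': [532.737, 189.819, 127.521], 'orientation': [2.663, 1.666, 0.0], 'ft_force': [-0.189, -0.64, -0.774], 'moment': [0.016, -0.01, 0.025], 'width': 41.615}
```

View pics/w2.png

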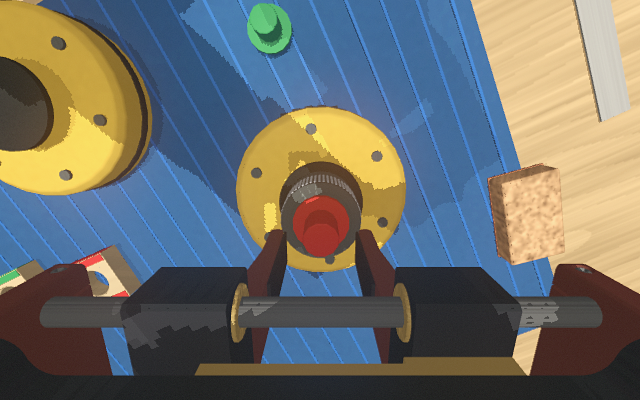

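The fingers, at columns 275 and 370, are centred around the knob at (322,230) and still closing.

Request:
move_arm(motion=[[[0,0,0],[0,0,0]],[[0,0,0],[0,0,0]],[[0,0,0],[0,0,0]],[[0,0,0],[0,0,0]],[[0,0,0],[0,0,0]]], gripper=0)

```text
t: 5.35
ee_pos: [532.7, 189.8, 127.4]
orientation: [-2.663, -1.666, 0.0]
ft_force: [-1.0, 0.5, -0.2]
width: 0.2
```

Request:
move_arm(motion=[[[0,0,-0.1],[0,0,0]],[[0,0,-0.25],[0,0,0]],[[0,0,-0.4],[0,0,0]],[[0,0,-0.4],[0,0,0]],[[0,0,-0.4],[0,0,0]]])

```text
t: 5.98
ee_pos: [532.4, 189.7, 187.3]
orientation: [-2.663, -1.666, 0.0]
ft_force: [-0.3, -0.7, -0.1]
width: 0.3
```

```bash
python3 - <<'E'
from h import *
o=st(); im=save('wrist','w3.png'); goal(516.5,-96,187,64)
E
```

```text
{'t': 5.975, 'qpos': [0.321, 0.337, 1.765, 0.0, 1.04, -0.797], 'ee_pos': [532.437, 189.723, 187.265], 'orientation': [-2.663, -1.666, 0.0], 'ft_force': [-0.349, -0.674, -0.074], 'moment': [0.01, -0.01, -0.002], 'width': 0.292}
t 6.03 yaw 64.06 q6 -0.797 pos [532.2 189.6 186.8] shift/150 [-1.7579e+00  7.3910e-01 -4.0000e-04] turn/60 [-0.0007  0.0007  0.001 ]
```

View pics/w3.png

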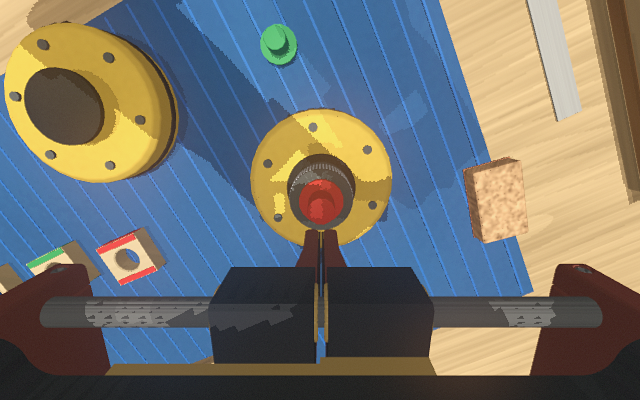

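```bash
python3 - <<'E'
from h import *
o=ctrl.get_obs();T=tcpT(o);im=ctrl.get_image('wrist')
for c in ('scene','top','wrist'):
    im=save(c,c+'4.png');p=im['pixels']
    hsv=cv2.cvtColor(p,cv2.COLOR_RGB2HSV)
    red=(((hsv[...,0]<7)|(hsv[...,0]>173))&(hsv[...,1]>150)&(hsv[...,2]>60)).astype(np.uint8)
    n,l,s,ce=cv2.connectedComponentsWithStats(red)
    for i in range(1,n):
        if s[i,4]>30: print(c,'red',s[i].tolist(),ce[i].round(1),[ray_plane(im,ce[i],z,T if c=='wrist' else None).round(1)[:2].tolist() for z in (24,123,138,153)])
    if c=='wrist': print([ (np.round(d['location']).tolist(),round(d['p'],2)) for d in ctrl.pinpoint(c,'red_plug')])
b=cv2.imread('pics/scene4.png')[90:210,300:460];a=cv2.imread('pics/wrist4.png')[130:280,250:400];
cv2.imwrite('pics/c4.png',np.hstack([cv2.resize(b,(533,400),interpolation=2),cv2.resize(a,(267,267),interpolation=2) if 0 else np.vstack([cv2.resize(a,(267,267)),np.zeros((133,267,3),np.uint8)])]))
E
```

```text
scene red [373, 69, 12, 13, 49] [378.  75.] [[97.0, 707.1], [219.1, 553.8], [237.6, 530.6], [256.2, 507.3]]
scene red [373, 82, 11, 7, 32] [377.2  85.6] [[156.3, 635.7], [271.4, 490.8], [288.9, 468.9], [306.3, 446.9]]
scene red [369, 143, 15, 15, 156] [375.9 150.9] [[449.9, 301.6], [530.2, 196.3], [542.4, 180.3], [554.6, 164.4]]
scene red [285, 210, 17, 10, 35] [293.2 214.2] [[491.7, -93.2], [567.1, -151.7], [578.6, -160.6], [590.0, -169.5]]
scene red [296, 220, 17, 16, 102] [304.4 227.7] [[551.4, -103.0], [619.7, -160.4], [630.1, -169.1], [640.5, -177.8]]
top red [215, 180, 6, 12, 40] [217.3 184.8] [[590.4, 247.7], [575.3, 220.1], [573.0, 215.9], [570.8, 211.7]]
top red [222, 195, 10, 14, 79] [226.4 201.2] [[544.1, 220.5], [533.4, 195.4], [531.8, 191.5], [530.1, 187.7]]
top red [331, 202, 20, 3, 41] [340.8 203. ] [[542.3, -100.0], [531.7, -95.2], [530.1, -94.5], [528.5, -93.8]]
top red [330, 220, 20, 4, 54] [339.7 221.9] [[489.3, -97.1], [483.7, -92.6], [482.9, -92.0], [482.0, -91.3]]
top red [613, 354, 20, 9, 64] [623.8 358.2] [[133.8, -855.3], [161.4, -780.1], [165.5, -768.7], [169.7, -757.3]]
wrist red [299, 180, 45, 45, 1543] [320.9 201.4] [[559.1, 177.6], [533.4, 190.2], [529.4, 192.1], [525.5, 194.0]]
wrist red [97, 231, 39, 24, 259] [116.3 243.3] [[491.7, -94.9], [484.5, -7.4], [483.4, 5.9], [482.3, 19.1]]
wrist red [118, 267, 38, 18, 197] [136.9 275.5] [[543.8, -99.0], [522.3, -10.3], [519.0, 3.1], [515.7, 16.6]]
[([534.0, 194.0, 109.0], 0.89), ([368.0, 216.0, -2.0], 0.89)]
```

View pics/c4.png

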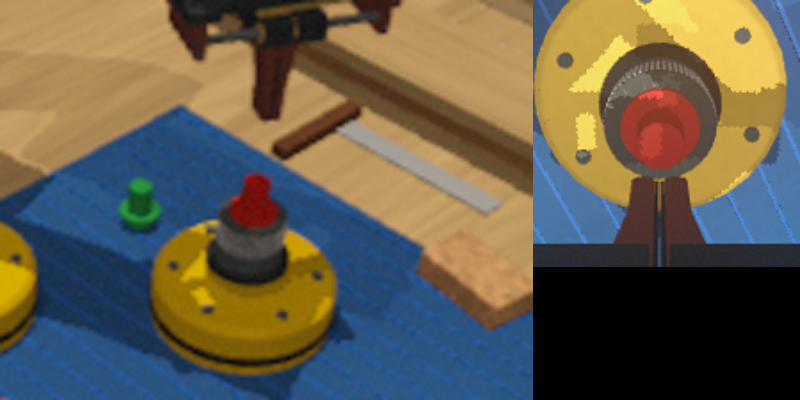

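```bash
python3 - <<'E'
from h import *
o=ctrl.get_obs();T=tcpT(o)
def proj(im,X):
    c=im['R']@np.array(X,float)+np.array(im['t']).ravel();u=im['camera_matrix']@c;return (u[:2]/u[2]).round(1)
for c in('scene','top'):
    im=ctrl.get_image(c);print(c,'tcp',proj(im,o['ee_pos']),[(z,proj(im,[532.5,190,z])) for z in (24,50,118,123,153,187)])
im=ctrl.get_image('wrist')
M=np.linalg.inv(T@im['mount'])
def pw(X): 
    c=M@np.append(X,1.);u=im['camera_matrix']@c[:3];return (u[:2]/u[2]).round(1)
print('w tcp',pw(o['ee_pos']),[(z,pw([532.5,190,z])) for z in (50,106,118,123,153)])
b=cv2.imread('pics/wrist4.png')[150:300,240:400]; cv2.imwrite('pics/c5.png',cv2.resize(b,None,fx=4,fy=4,interpolation=cv2.INTER_CUBIC))
t=cv2.imread('pics/top4.png')[150:250,180:280]; s=cv2.imread('pics/scene4.png')[60:190,320:440]; cv2.imwrite('pics/c6.png',np.hstack([cv2.resize(t,(400,400),interpolation=2),cv2.resize(s,(369,400),interpolation=2)]))
E
```

```text
scene tcp [377.4 134.2] [(24, array([371.7, 177.6])), (50, array([372.6, 171.2])), (118, array([374.9, 153.5])), (123, array([375.1, 152.1])), (153, array([376.2, 143.8])), (187, array([377.5, 134.1]))]
top tcp [222.  198.7] [(24, array([237.1, 205.5])), (50, array([235. , 204.5])), (118, array([228.9, 201.8])), (123, array([228.5, 201.6])), (153, array([225.5, 200.3])), (187, array([221.9, 198.7]))]
w tcp [319.4 225. ] [(50, array([320.4, 183.4])), (106, array([320.2, 195.8])), (118, array([320.2, 199.1])), (123, array([320.2, 200.5])), (153, array([320. , 210.5]))]
```

View pics/c5.png

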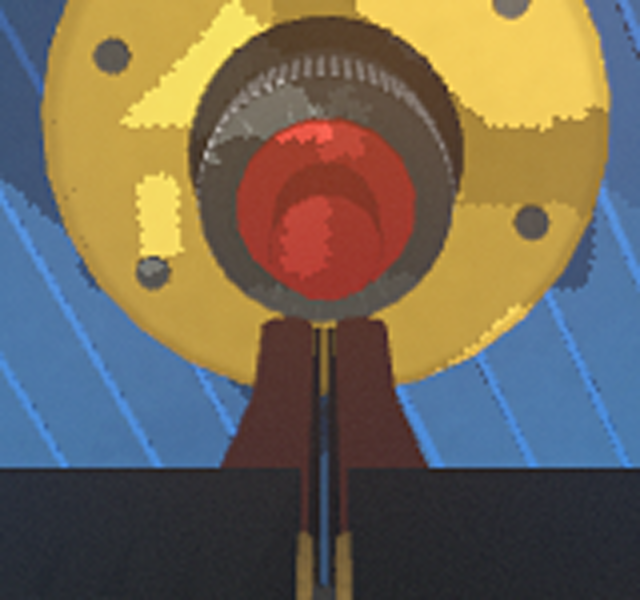

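View pics/c6.png

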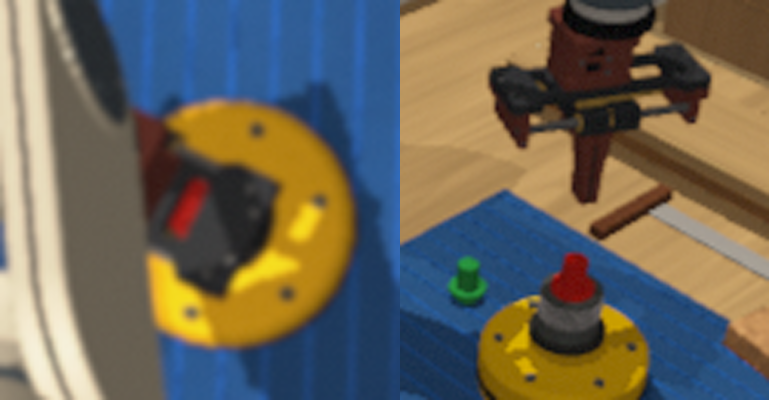

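The fingers shut above the knob. Scene and wrist pictures both put the visible fingertips about 30 mm behind the reported TCP: in the scene they are at (380,125), where the TCP should project to (377,134). I'll open, go lower, and measure the tips before closing.

Request:
move_arm(motion=[[[0,0,0],[0,0,0]],[[0,0,0],[0,0,0]],[[0,0,0],[0,0,0]],[[0,0,0],[0,0,0]],[[0,0,0],[0,0,0]]], gripper=1)

```text
t: 7.05
ee_pos: [532.7, 189.8, 187.5]
orientation: [-2.663, -1.666, -0.0]
ft_force: [-0.4, 0.0, 1.0]
width: 47.0
```

Request:
move_arm(motion=[[[0,0,0],[0,0,0]],[[0,0,0],[0,0,0]],[[0,0,0.15],[0,0,0]],[[0,0,0.3],[0,0,0]],[[0,0,0.4],[0,0,0]]], gripper=1)

```text
t: 7.68
ee_pos: [532.3, 189.7, 126.4]
orientation: [-2.663, -1.666, 0.001]
ft_force: [0.1, -0.4, -0.3]
width: 87.6
```

```bash
python3 - <<'E'
from h import *
o=st();T=tcpT(o)
def proj(im,X):
    c=im['R']@np.array(X,float)+np.array(im['t']).ravel();u=im['camera_matrix']@c;return (u[:2]/u[2])
s=save('scene','s7.png'); w=save('wrist','w7.png')
R=T[:3,:3]
M=np.linalg.inv(T@w['mount'])
def pw(X): 
    c=M@np.append(X,1.);u=w['camera_matrix']@c[:3];return (u[:2]/u[2])
a=cv2.imread('pics/s7.png')[90:190,310:450];a=cv2.resize(a,None,fx=4,fy=4,interpolation=2)
b=cv2.imread('pics/w7.png')[150:300,220:420];b=cv2.resize(b,None,fx=3,fy=3,interpolation=2)
for off,col in ((0,(255,255,0)),(15,(0,255,0)),(30,(255,0,255))):
  for sx in (-44,44):
   for sy in (-10,10):
    X=T[:3,3]+R@np.array([sx,sy,-off])
    u=(proj(s,X)-[310,90])*4;cv2.circle(a,tuple(int(v) for v in u),2,col,-1)
    u=(pw(X)-[220,150])*3;cv2.circle(b,tuple(int(v) for v in u),3,col,-1)
cv2.imwrite('pics/s7c.png',a);cv2.imwrite('pics/w7c.png',b)
E
```

```text
{'t': 7.675, 'qpos': [0.321, 0.417, 1.809, -0.0, 0.917, -0.797], 'ee_pos': [532.324, 189.686, 126.445], 'orientation': [-2.663, -1.666, 0.001], 'ft_force': [0.114, -0.395, -0.259], 'moment': [0.051, -0.009, -0.01], 'width': 87.641}
```

View pics/s7c.png

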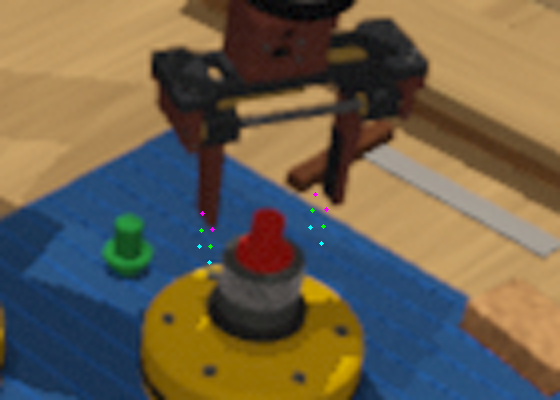

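View pics/w7c.png

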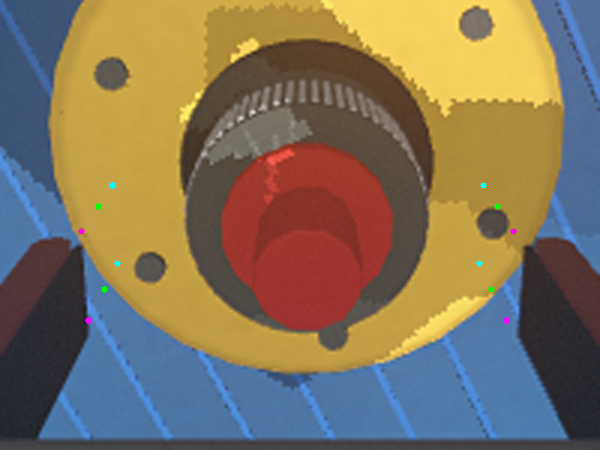

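Request:
move_arm(motion=[[[0,0,0.05],[0,0,0]],[[0,0,0.1],[0,0,0]],[[0,0,0.15],[0,0,0]],[[0,0,0.18],[0,0,0]],[[0,0,0.18],[0,0,0]]], gripper=1)

```text
t: 8.4
ee_pos: [532.5, 189.7, 100.0]
orientation: [-2.663, -1.666, 0.001]
ft_force: [0.1, -0.6, -0.7]
width: 87.9
```

Request:
move_arm(motion=[[[0,0,0],[0,0,0]],[[0,0,0],[0,0,0]],[[0,0,0],[0,0,0]],[[0,0,0],[0,0,0]],[[0,0,0],[0,0,0]]], gripper=0.3)

```text
t: 9.02
ee_pos: [532.7, 189.8, 100.5]
orientation: [2.663, 1.666, 0.0]
ft_force: [0.1, 0.0, -0.1]
width: 41.7
```

```bash
python3 - <<'E'
from h import *
o=st()
s=save('scene','s8.png'); w=save('wrist','w8.png')
a=cv2.imread('pics/s8.png')[100:190,310:450];a=cv2.resize(a,None,fx=3,fy=3,interpolation=2)
b=cv2.imread('pics/w8.png')[150:300,220:420];b=cv2.resize(b,(360,270),interpolation=2)
cv2.imwrite('pics/c8.png',np.hstack([a,b]))
E
```

```text
{'t': 9.025, 'qpos': [0.321, 0.454, 1.824, -0.0, 0.864, -0.797], 'ee_pos': [532.719, 189.832, 100.468], 'orientation': [2.663, 1.666, 0.0], 'ft_force': [0.108, 0.031, -0.123], 'moment': [-0.064, -0.001, 0.003], 'width': 41.664}
```

View pics/c8.png

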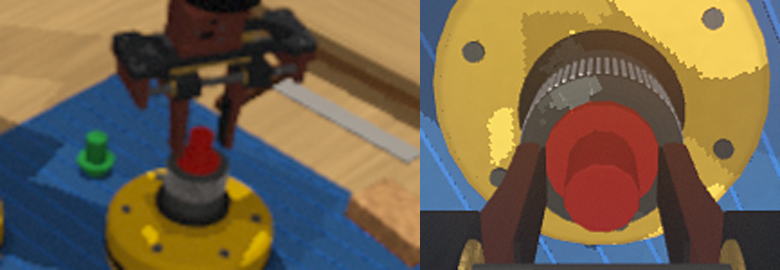

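Request:
move_arm(motion=[[[0,0,0],[0,0,0]],[[0,0,0],[0,0,0]],[[0,0,0],[0,0,0]],[[0,0,0],[0,0,0]],[[0,0,0],[0,0,0]]], gripper=0)

```text
t: 9.75
ee_pos: [532.7, 189.8, 100.4]
orientation: [-2.663, -1.666, 0.0]
ft_force: [-0.5, 0.7, 0.5]
width: 23.1
```

```bash
python3 - <<'E'
from h import *
o=st()
s=save('scene','s9.png'); w=save('wrist','w9.png')
a=cv2.imread('pics/s9.png')[100:190,310:450];a=cv2.resize(a,None,fx=3,fy=3,interpolation=2)
b=cv2.imread('pics/w9.png')[150:300,220:420];b=cv2.resize(b,(360,270),interpolation=2)
cv2.imwrite('pics/c9.png',np.hstack([a,b]))
E
```

```text
{'t': 9.75, 'qpos': [0.321, 0.454, 1.824, -0.0, 0.864, -0.797], 'ee_pos': [532.682, 189.826, 100.412], 'orientation': [-2.663, -1.666, 0.0], 'ft_force': [-0.501, 0.694, 0.457], 'moment': [-0.027, -0.009, 0.029], 'width': 23.129}
```

View pics/c9.png

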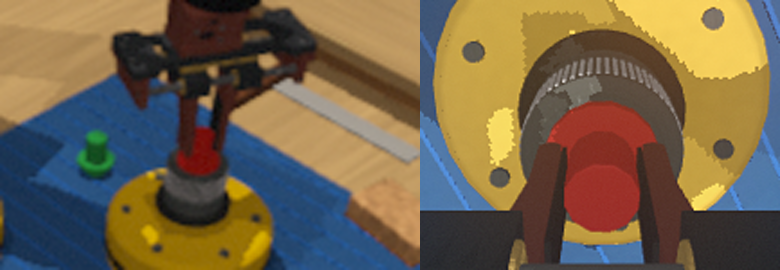

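Request:
move_arm(motion=[[[0,0,-0.08],[0,0,0]],[[0,0,-0.2],[0,0,0]],[[0,0,-0.35],[0,0,0]],[[0,0,-0.45],[0,0,0]],[[0,0,-0.45],[0,0,0]]])

```text
t: 10.48
ee_pos: [533.7, 190.2, 169.8]
orientation: [2.663, 1.666, 0.005]
ft_force: [0.2, -0.1, -2.3]
width: 23.0
```

```bash
python3 - <<'E'
from h import *
o=st();T=tcpT(o)
s=save('scene','s10.png'); w=save('wrist','w10.png')
a=cv2.imread('pics/s10.png')[80:190,310:450];a=cv2.resize(a,None,fx=2.5,fy=2.5,interpolation=2)
b=cv2.imread('pics/w10.png')[130:280,220:420];b=cv2.resize(b,(367,275),interpolation=2)
cv2.imwrite('pics/c10.png',np.hstack([a,b]))
goal(517,-96,168,64)
E
```

```text
{'t': 10.475, 'qpos': [0.321, 0.359, 1.779, -0.0, 1.001, -0.797], 'ee_pos': [533.736, 190.167, 169.774], 'orientation': [2.663, 1.666, 0.005], 'ft_force': [0.186, -0.134, -2.344], 'moment': [-0.046, -0.021, 0.013], 'width': 23.027}
t 10.57 yaw 64.05 q6 -0.797 pos [532.5 189.7 167.8] shift/150 [-1.758e+00  7.407e-01 -1.000e-03] turn/60 [-0.      0.0001  0.0009]
```

View pics/c10.png

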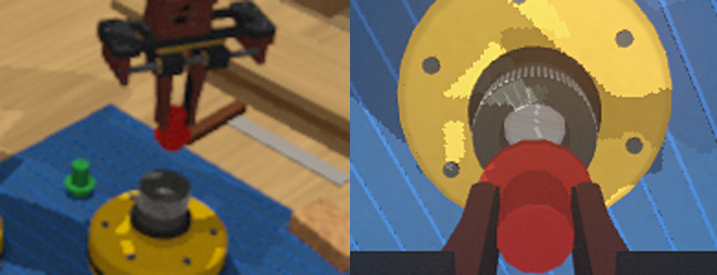

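Request:
move_arm(motion=[[[-0.2,0.08,0],[0,0,0]],[[-0.45,0.19,0],[0,0,0]],[[-0.7,0.3,0],[0,0,0]],[[-0.9,0.37,0],[0,0,0]],[[-1,0.42,0],[0,0,0]]])

```text
t: 11.2
ee_pos: [522.8, 26.1, 167.1]
orientation: [-2.664, -1.664, 0.003]
ft_force: [0.5, 0.4, -1.0]
width: 23.3
```

Request:
move_arm(motion=[[[-0.2,0.08,0],[0,0,0]],[[-0.45,0.19,0],[0,0,0]],[[-0.65,0.28,0],[0,0,0]],[[-0.758,0.321,0],[0,0,0]],[[-0.758,0.321,0],[0,0,0]]])

```text
t: 11.82
ee_pos: [517.2, -96.2, 167.6]
orientation: [-2.664, -1.664, 0.0]
ft_force: [-0.0, 1.5, -1.4]
width: 23.5
```

```bash
python3 - <<'E'
from h import *
o=st();T=tcpT(o)
w=save('wrist','w11.png');s=save('scene','s11.png')
for c in ('wrist','scene','top'):
    if c=='top': ctrl.get_image('top')
    print(c,[(np.round(d['location'],1).tolist(),round(d['p'],2)) for d in ctrl.pinpoint(c,'red_slot')],[(np.round(d['location'],1).tolist(),round(d['p'],2)) for d in ctrl.pinpoint(c,'red_plug')])
a=cv2.imread('pics/s11.png')[130:270,230:370];cv2.imwrite('pics/s11c.png',cv2.resize(a,None,fx=3,fy=3,interpolation=2))
E
```

```text
{'t': 11.825, 'qpos': [-0.207, 0.306, 1.865, 0.0, 0.972, -1.323], 'ee_pos': [517.194, -96.22, 167.622], 'orientation': [-2.664, -1.664, 0.0], 'ft_force': [-0.037, 1.453, -1.356], 'moment': [0.062, -0.016, 0.01], 'width': 23.46}
wrist [([521.1, -101.3, 25.6], 0.82)] [([516.6, -93.6, 175.2], 0.74)]
scene [([514.8, -97.7, 23.9], 0.8)] [([517.7, -94.0, 175.5], 0.63), ([371.1, 211.7, 0.3], 0.46)]
top [([479.4, -307.7, 14.4], 0.63), ([513.3, -97.1, 26.0], 0.46)] [([367.8, 213.1, 0.6], 0.45), ([511.0, -95.8, 26.2], 0.19)]
```

View pics/w11.png

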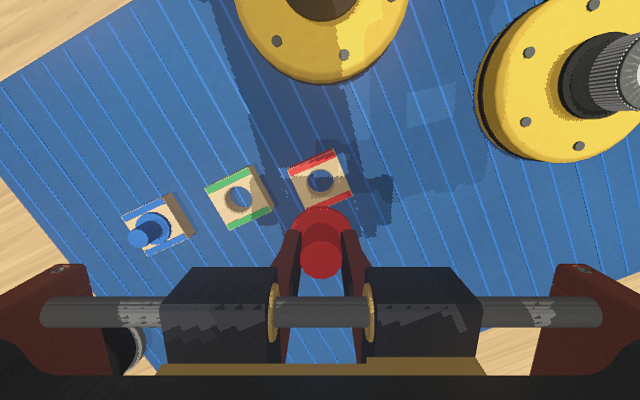

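View pics/s11c.png

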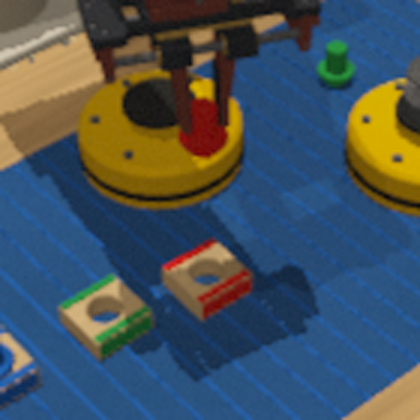

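```bash
python3 - <<'E'
from h import *
o=ctrl.get_obs();T=tcpT(o);w=ctrl.get_image('wrist')
b=cv2.cvtColor(w['pixels'],cv2.COLOR_RGB2BGR)
M=np.linalg.inv(T@w['mount'])
def pw(X):
    c=M@np.append(X,1.);u=w['camera_matrix']@c[:3];return (u[:2]/u[2])
k=5
cr=cv2.resize(b[140:290,250:390],None,fx=4,fy=4,interpolation=cv2.INTER_CUBIC)
def circ(cx,cy,z,r,col):
    q=np.array([(pw([cx+r*np.cos(a),cy+r*np.sin(a),z])-[250,140])*4 for a in np.linspace(0,2*np.pi,60)]).astype(np.int32);cv2.polylines(cr,[q],True,col,1)
circ(517,-96.5,24,16.5,(0,255,255))
ex,ey,_=o['ee_pos'];bz=106+(o['ee_pos'][2]-100.4)
circ(ex,ey,bz+47,12,(0,255,0));circ(ex,ey,bz+17,21,(255,255,0))
cv2.imwrite('pics/c12.png',cr);print(ex,ey,bz)
hsv=cv2.cvtColor(w['pixels'],cv2.COLOR_RGB2HSV)
for (u,v) in [(321,180)]: print(ray_plane(w,(u,v),24,T))
E
```

```text
517.367882725021 -95.42154673081461 173.56219660785288
[515.68466241 -93.28689424  24.        ]
```

View pics/c12.png

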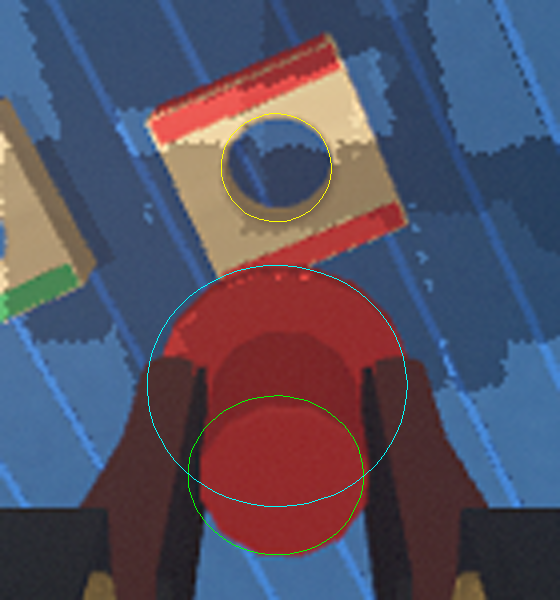

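Request:
move_arm(motion=[[[-0.012,-0.004,0.2],[0,0,0]],[[-0.012,-0.004,0.45],[0,0,0]],[[-0.012,-0.004,0.7],[0,0,0]],[[-0.012,-0.004,0.88],[0,0,0]],[[-0.012,-0.004,0.93],[0,0,0]]])

```text
t: 12.95
ee_pos: [514.8, -97.0, 27.0]
orientation: [-2.662, -1.665, 0.003]
ft_force: [0.5, 0.1, 0.2]
width: 23.5
```

```bash
python3 - <<'E'
from h import *
o=st();T=tcpT(o)
w=save('wrist','w13.png');s=save('scene','s13.png')
a=cv2.imread('pics/s13.png')[170:260,250:350];a=cv2.resize(a,(400,360),interpolation=cv2.INTER_CUBIC)
b=cv2.imread('pics/w13.png')[170:290,250:383];b=cv2.resize(b,(400,360),interpolation=2)
cv2.imwrite('pics/c13.png',np.hstack([a,b]))
E
```

```text
{'t': 12.95, 'qpos': [-0.209, 0.528, 1.942, -0.0, 0.675, -1.327], 'ee_pos': [514.822, -96.97, 26.951], 'orientation': [-2.662, -1.665, 0.003], 'ft_force': [0.526, 0.127, 0.213], 'moment': [0.035, 0.013, -0.003], 'width': 23.493}
```

View pics/c13.png

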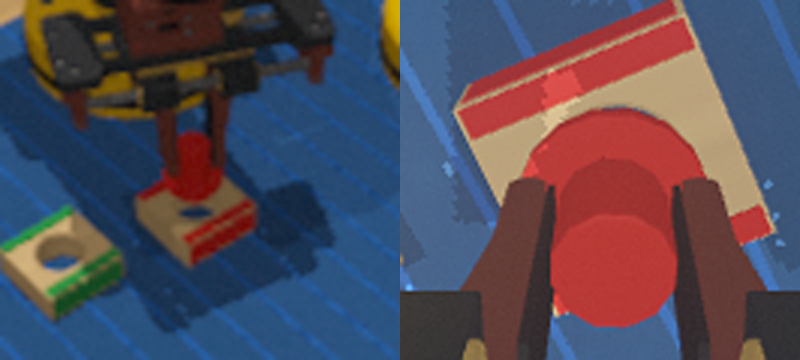

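```bash
cat >> h.py <<'E'
def ovl(fn,circs,cam='wrist',box=(230,140,410,290),f=4):
    o=ctrl.get_obs();T=tcpT(o);w=ctrl.get_image(cam)
    b=cv2.cvtColor(w['pixels'],cv2.COLOR_RGB2BGR)
    if cam=='wrist': M=np.linalg.inv(T@w['mount'])
    else: M=np.eye(4);M[:3,:3]=w['R'];M[:3,3]=np.array(w['t']).ravel()
    def pw(X):
        c=M@np.append(X,1.);u=w['camera_matrix']@c[:3];return (u[:2]/u[2])
    x0,y0,x1,y1=box
    cr=cv2.resize(b[y0:y1,x0:x1],None,fx=f,fy=f,interpolation=cv2.INTER_CUBIC)
    for cx,cy,z,r,col in circs:
        q=np.array([(pw([cx+r*np.cos(a),cy+r*np.sin(a),z])-[x0,y0])*f for a in np.linspace(0,2*np.pi,60)]).astype(np.int32);cv2.polylines(cr,[q],True,col,1)
    cv2.imwrite('pics/'+fn,cr)
    return o
E
python3 - <<'E'
from h import *
o=st();x,y,z=o['ee_pos'];bz=106+z-100.4
for dx,dy in ((0,0),):
    px=x+1.3;py=y+.9
    C=[(517.3,-96,24,16.5,(0,255,255)),(px,py,bz+47,12,(0,255,0)),(px,py,bz+17,21,(255,255,0)),(px,py,bz,14,(255,0,255))]
    ovl('c14.png',C); ovl('s14.png',C,'scene',(250,170,350,260),6)
print(px,py,bz)
E
```

```text
{'t': 13.05, 'qpos': [-0.209, 0.526, 1.941, -0.0, 0.676, -1.327], 'ee_pos': [515.74, -97.214, 28.131], 'orientation': [-2.663, -1.666, 0.001], 'ft_force': [0.011, 0.1, -0.643], 'moment': [-0.014, -0.015, 0.048], 'width': 23.375}
517.0402600337999 -96.31385498088676 33.730885197043165
```

View pics/c14.png

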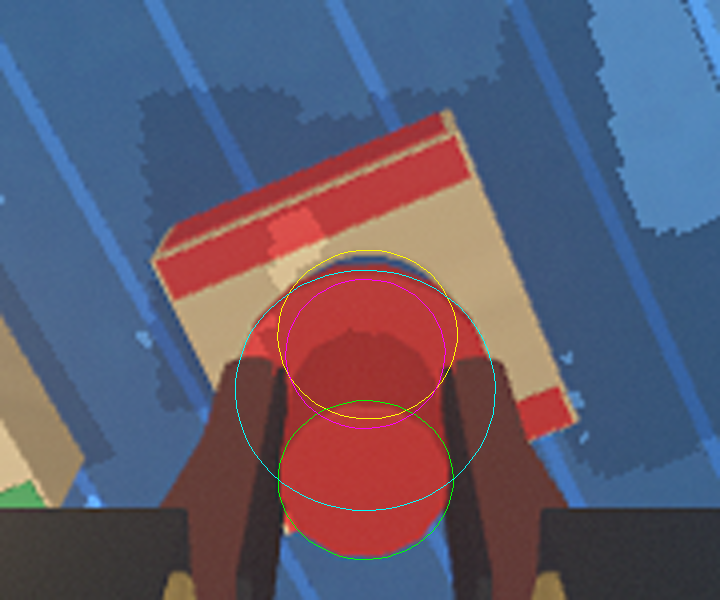

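View pics/s14.png

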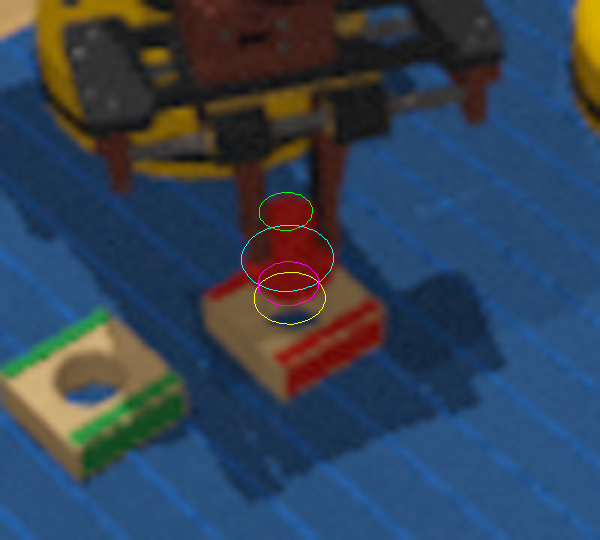

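Request:
move_arm(motion=[[[0,0.015,0],[0,0,0]],[[0,0.015,0.02],[0,0,0]],[[0,0.015,0.04],[0,0,0]],[[0,0.015,0.06],[0,0,0]],[[0,0.015,0.08],[0,0,0]]])

```text
t: 13.78
ee_pos: [517.9, -98.3, 16.1]
orientation: [-2.663, -1.666, 0.0]
ft_force: [0.6, 0.3, -0.8]
width: 23.1
```

```bash
python3 - <<'E'
from h import *
o=st();x,y,z=o['ee_pos'];bz=106+z-100.4
px=x+.2;py=y+1.6
C=[(517.8,-96.8,24,16.5,(0,255,255)),(px,py,bz+47,12,(0,255,0)),(px,py,bz+17,21,(255,255,0))]
ovl('c15.png',C); ovl('s15.png',C,'scene',(250,170,350,260),6)
E
```

```text
{'t': 13.775, 'qpos': [-0.21, 0.55, 1.939, -0.0, 0.653, -1.328], 'ee_pos': [517.859, -98.268, 16.131], 'orientation': [-2.663, -1.666, 0.0], 'ft_force': [0.62, 0.342, -0.847], 'moment': [0.06, -0.005, -0.067], 'width': 23.13}
```

View pics/c15.png

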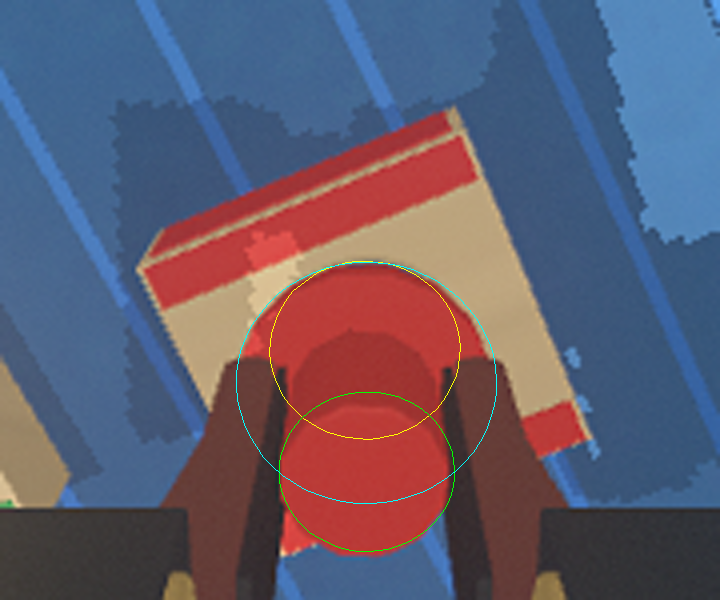

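View pics/s15.png

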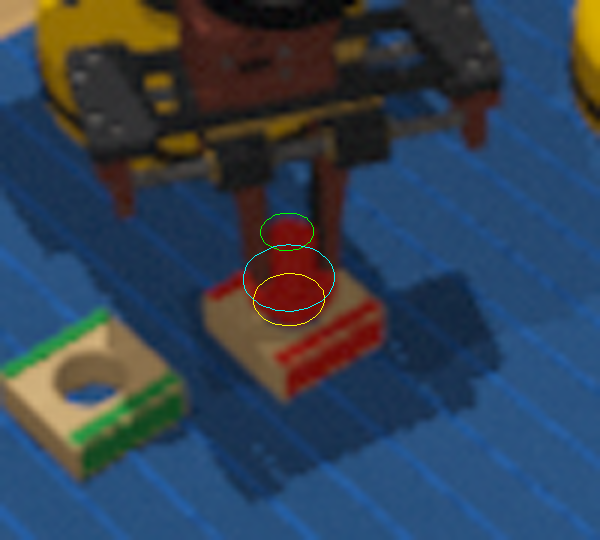

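Request:
move_arm(motion=[[[0,0,0.013],[0,0,0]],[[0,0,0.026],[0,0,0]],[[0,0,0.04],[0,0,0]],[[0,0,0.054],[0,0,0]],[[0,0,0.054],[0,0,0]]])

```text
t: 14.5
ee_pos: [517.8, -98.3, 8.1]
orientation: [-2.663, -1.666, 0.0]
ft_force: [0.3, 0.3, -0.7]
width: 23.0
```

```bash
python3 - <<'E'
from h import *
o=st()
ovl('c16.png',[]); ovl('s16.png',[],'scene',(250,170,350,260),6)
E
```

```text
{'t': 14.5, 'qpos': [-0.21, 0.564, 1.941, -0.0, 0.637, -1.328], 'ee_pos': [517.845, -98.265, 8.132], 'orientation': [-2.663, -1.666, 0.0], 'ft_force': [0.274, 0.332, -0.689], 'moment': [-0.025, 0.017, 0.011], 'width': 22.99}
```

View pics/s16.png

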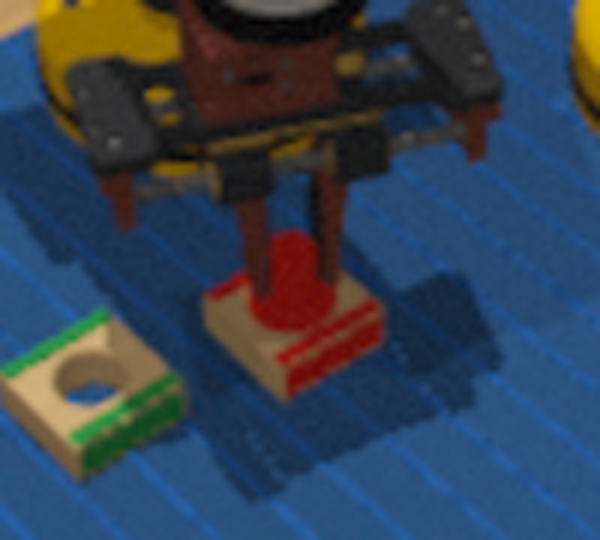

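Request:
move_arm(motion=[[[0,0,0.007],[0,0,0]],[[0,0,0.011],[0,0,0]],[[0,0,0.014],[0,0,0]],[[0,0,0.014],[0,0,0]],[[0,0,0.014],[0,0,0]]])

```text
t: 15.22
ee_pos: [518.0, -98.3, 6.5]
orientation: [2.663, 1.666, 0.0]
ft_force: [-0.9, 0.3, 6.0]
width: 23.1
```

Request:
move_arm(motion=[[[0,0,0],[0,0,0]],[[0,0,0],[0,0,0]],[[0,0,0],[0,0,0]],[[0,0,0],[0,0,0]],[[0,0,0],[0,0,0]]], gripper=0.6)

```text
t: 15.85
ee_pos: [518.0, -98.3, 6.2]
orientation: [-2.663, -1.666, 0.0]
ft_force: [-0.1, -0.2, -0.5]
width: 52.6
```

```bash
python3 - <<'E'
from h import *
o=st()
C=[(517.8,-96.8,59,12,(0,255,0)),(517.8,-96.8,29,21,(255,255,0))]
ovl('c17.png',C); ovl('s17.png',[],'scene',(250,170,350,260),6)
E
```

```text
{'t': 15.85, 'qpos': [-0.21, 0.568, 1.941, 0.0, 0.633, -1.328], 'ee_pos': [517.985, -98.261, 6.188], 'orientation': [-2.663, -1.666, 0.0], 'ft_force': [-0.103, -0.169, -0.454], 'moment': [0.013, -0.004, 0.035], 'width': 52.582}
```

View pics/s17.png

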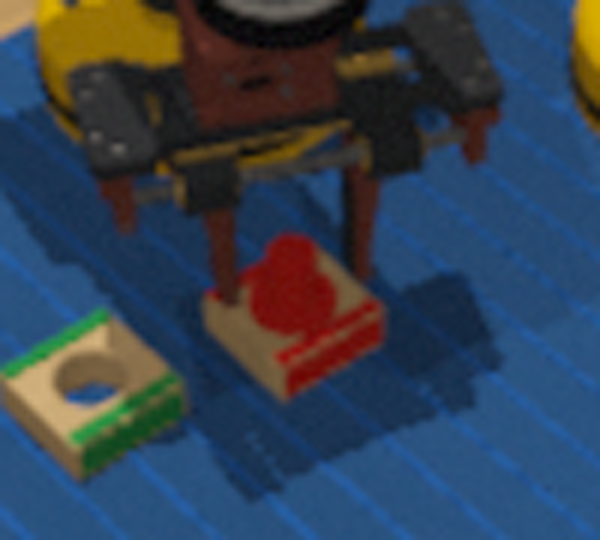

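View pics/c17.png

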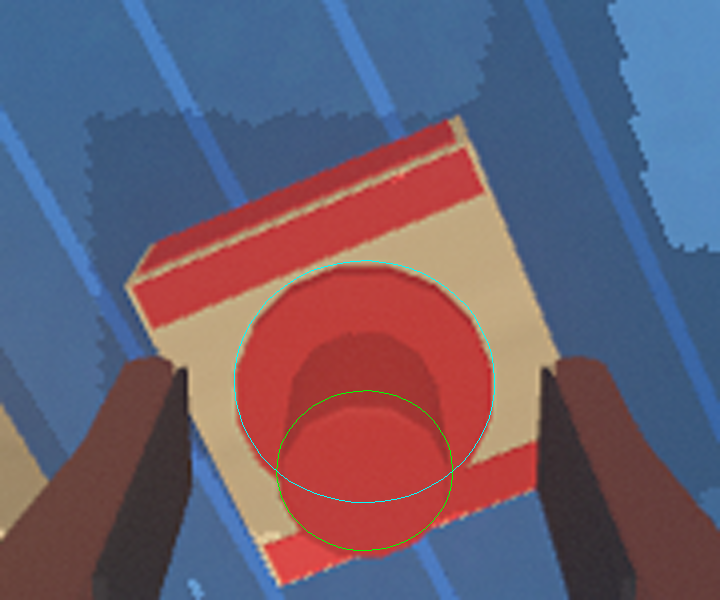

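Request:
move_arm(motion=[[[0,0,-0.15],[0,0,0]],[[0,0,-0.35],[0,0,0]],[[0,0,-0.6],[0,0,0]],[[0,0,-0.8],[0,0,0]],[[0,0,-0.85],[0,0,0]]], gripper=1)

```text
t: 16.58
ee_pos: [519.2, -98.5, 135.5]
orientation: [2.661, 1.665, 0.004]
ft_force: [0.3, -0.5, -0.8]
width: 87.7
```

```bash
python3 - <<'E'
from h import *
goal(532.3,190.3,133.5,64)
C=[(517.8,-96.8,59,12,(0,255,0)),(517.8,-96.8,29,21,(255,255,0))]
ovl('c18.png',C)
for c in ('wrist',): print([(np.round(d['location'],1).tolist(),round(d['p'],2)) for d in ctrl.pinpoint(c,'red_plug')])
E
```

```text
t 16.57 yaw 64.06 q6 -1.328 pos [519.2 -98.5 135.5] shift/150 [ 1.7698 -0.7636  0.0121] turn/60 [ 0.0033 -0.0008  0.001 ]
[([519.8, -99.4, 12.7], 0.78)]
```

View pics/c18.png

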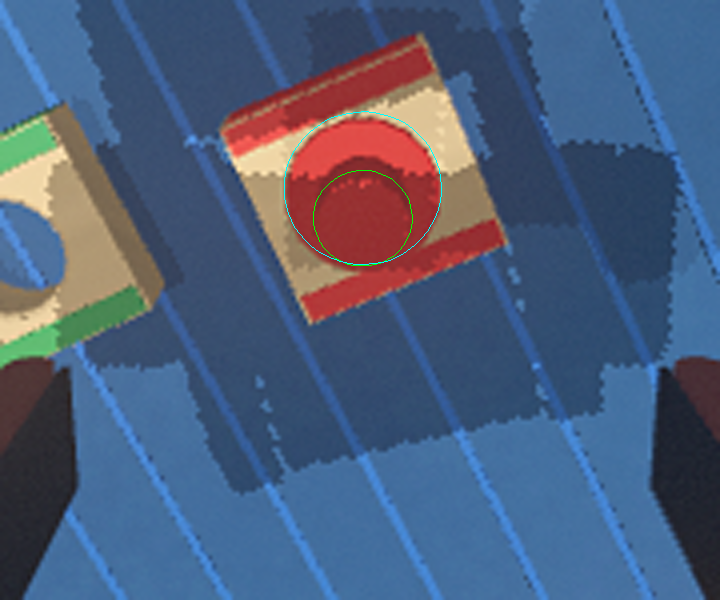

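Request:
move_arm(motion=[[[0.2,-0.08,0],[0,0,0]],[[0.45,-0.19,0],[0,0,0]],[[0.7,-0.3,0],[0,0,0]],[[0.9,-0.39,0],[0,0,0]],[[1,-0.43,0],[0,0,0]]])

```text
t: 17.3
ee_pos: [524.6, 66.1, 132.2]
orientation: [-2.661, -1.668, 0.004]
ft_force: [0.1, -0.5, 0.1]
width: 87.8
```

Request:
move_arm(motion=[[[0.2,-0.08,0],[0,0,0]],[[0.45,-0.19,0],[0,0,0]],[[0.65,-0.28,0],[0,0,0]],[[0.767,-0.33,0],[0,0,0]],[[0.767,-0.33,0],[0,0,0]]])

```text
t: 17.92
ee_pos: [531.3, 190.2, 133.1]
orientation: [2.662, 1.668, -0.001]
ft_force: [-0.1, -0.5, -0.6]
width: 88.0
```

```bash
python3 - <<'E'
from h import *
goal(532.3,190.3,65,64)
C=[(532.3,190.3,118,30.5,(0,255,255)),(532.3,190.3,118,17.2,(255,0,255)),(532.3,190.3,50,85,(255,255,0))]
ovl('c19.png',C,box=(230,90,410,280))
print([(np.round(d['location'],1).tolist(),round(d['p'],2)) for d in ctrl.pinpoint('wrist','collar_top')])
E
```

```text
t 17.93 yaw 64.14 q6 -0.796 pos [531.3 190.2 133.1] shift/150 [0.0039 0.0061 0.4541] turn/60 [-0.0004  0.0007  0.0023]
[([527.3, 190.3, 124.0], 0.66)]
```

View pics/c19.png

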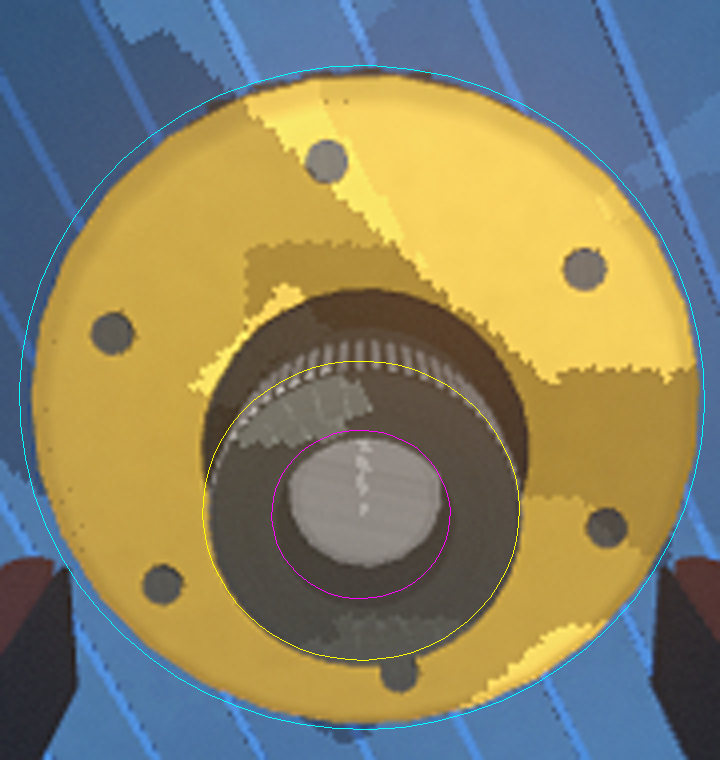

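Request:
move_arm(motion=[[[0.012,0.005,0.1],[0,0,0]],[[0.012,0.005,0.22],[0,0,0]],[[0.012,0.005,0.34],[0,0,0]],[[0.012,0.005,0.42],[0,0,0]],[[0.012,0.005,0.454],[0,0,0]]])

```text
t: 18.65
ee_pos: [532.3, 191.0, 64.3]
orientation: [-2.663, -1.666, 0.003]
ft_force: [-0.7, 0.1, -0.2]
width: 87.6
```

```bash
python3 - <<'E'
from h import *
st()
ovl('c20.png',[],box=(230,150,410,300),f=2); ovl('s20.png',[],'scene',(310,90,450,200),3)
a=cv2.imread('pics/c20.png');b=cv2.imread('pics/s20.png');h=min(len(a),len(b));cv2.imwrite('pics/c20.png',np.hstack([a[:h],b[:h]]))
E
```

```text
{'t': 18.65, 'qpos': [0.323, 0.51, 1.839, 0.0, 0.795, -0.794], 'ee_pos': [532.284, 190.982, 64.326], 'orientation': [-2.663, -1.666, 0.003], 'ft_force': [-0.672, 0.094, -0.245], 'moment': [0.034, 0.013, -0.025], 'width': 87.628}
```

View pics/c20.png

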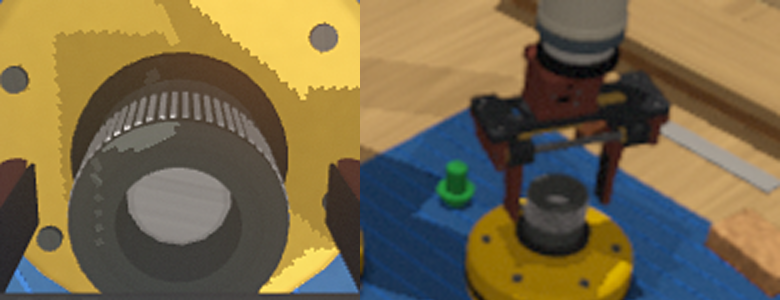

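Request:
move_arm(motion=[[[0,0,0],[0,0,0]],[[0,0,0],[0,0,0]],[[0,0,0],[0,0,0]],[[0,0,0],[0,0,0]],[[0,0,0],[0,0,0]]], gripper=0)

```text
t: 19.38
ee_pos: [533.0, 191.2, 66.0]
orientation: [2.663, 1.666, 0.0]
ft_force: [-1.1, -1.5, 6.1]
width: 59.6
```

```bash
python3 -c "
from h import *
st()"
```

```text
{'t': 19.375, 'qpos': [0.323, 0.507, 1.838, -0.0, 0.796, -0.794], 'ee_pos': [533.043, 191.176, 66.009], 'orientation': [2.663, 1.666, 0.0], 'ft_force': [-1.099, -1.539, 6.059], 'moment': [-0.287, 0.229, -0.011], 'width': 59.629}
```

Request:
move_arm(motion=[[[0,0,0.005],[0,0,0.05]],[[0,0,0.01],[0,0,0.1]],[[0,0,0.012],[0,0,0.16]],[[0,0,0.012],[0,0,0.22]],[[0,0,0.012],[0,0,0.28]]])

```text
t: 20.0
ee_pos: [533.8, 190.7, 65.7]
orientation: [2.877, 1.257, 0.002]
ft_force: [-3.5, -5.4, 17.0]
width: 59.7
```

```bash
python3 -c "
from h import *
st();goal(532.5,190.5,60)"
```

```text
{'t': 20.0, 'qpos': [0.323, 0.508, 1.838, -0.002, 0.795, -0.5], 'ee_pos': [533.835, 190.666, 65.707], 'orientation': [2.877, 1.257, 0.002], 'ft_force': [-3.494, -5.42, 16.984], 'moment': [-1.203, 0.627, 0.305], 'width': 59.729}
t 20.0 yaw 47.21 q6 -0.5 pos [533.8 190.7  65.7] shift/150 [-0.0069 -0.0059  0.038 ] turn/60 [ 0.0019 -0.0007 -0.    ]
```

Request:
move_arm(motion=[[[-0.004,0,-0.002],[0,0,0.05]],[[-0.004,0,-0.002],[0,0,0.1]],[[-0.004,0,-0.002],[0,0,0.15]],[[-0.004,0,-0.002],[0,0,0.2]],[[-0.004,0,-0.002],[0,0,0.25]]])

```text
t: 20.62
ee_pos: [533.9, 190.7, 65.8]
orientation: [3.018, 0.871, 0.004]
ft_force: [-1.4, -4.4, 14.2]
width: 59.2
```

```bash
python3 -c "
from h import *
st();goal(532.5,190.5,60)"
```

```text
{'t': 20.625, 'qpos': [0.323, 0.507, 1.838, -0.001, 0.793, -0.239], 'ee_pos': [533.919, 190.732, 65.817], 'orientation': [3.018, 0.871, 0.004], 'ft_force': [-1.387, -4.428, 14.211], 'moment': [-0.716, 0.342, 0.212], 'width': 59.191}
t 20.62 yaw 32.2 q6 -0.239 pos [533.9 190.7  65.8] shift/150 [-0.0089 -0.0038  0.0388] turn/60 [ 0.0014 -0.0024 -0.    ]
```

Request:
move_arm(motion=[[[-0.003,0,0],[0,0,0.04]],[[-0.003,0,0],[0,0,0.08]],[[-0.003,0,0],[0,0,0.12]],[[-0.003,0,0],[0,0,0.16]],[[-0.003,0,0],[0,0,0.2]]])

```text
t: 21.25
ee_pos: [534.0, 190.8, 65.7]
orientation: [3.093, 0.551, 0.006]
ft_force: [0.9, -1.8, 9.2]
width: 59.5
```

```bash
python3 -c "
from h import *
st();goal(532.5,190.5,60)"
```

```text
{'t': 21.25, 'qpos': [0.323, 0.507, 1.839, -0.001, 0.792, -0.03], 'ee_pos': [533.993, 190.814, 65.691], 'orientation': [3.093, 0.551, 0.006], 'ft_force': [0.913, -1.776, 9.217], 'moment': [-0.496, -0.169, 0.181], 'width': 59.502}
t 21.25 yaw 20.22 q6 -0.03 pos [534.  190.8  65.7] shift/150 [-0.0102 -0.0015  0.0379] turn/60 [ 0.0007 -0.0037 -0.    ]
```

Request:
move_arm(motion=[[[0,0,0.004],[0,0,0.04]],[[0,0,0.006],[0,0,0.08]],[[0,0,0.006],[0,0,0.12]],[[0,0,0.006],[0,0,0.16]],[[0,0,0.006],[0,0,0.2]]])

```text
t: 21.88
ee_pos: [532.5, 190.8, 63.3]
orientation: [-3.133, -0.224, -0.001]
ft_force: [0.4, 0.4, 0.0]
width: 59.6
```

```bash
python3 - <<'E'
from h import *
st();goal(532.5,190.5,60)
ovl('c21.png',[],box=(230,150,410,300),f=2); ovl('s21.png',[],'scene',(310,90,450,200),3)
a=cv2.imread('pics/c21.png');b=cv2.imread('pics/s21.png');h=min(len(a),len(b));cv2.imwrite('pics/c21.png',np.hstack([a[:h],b[:h]]))
E
```

```text
{'t': 21.875, 'qpos': [0.323, 0.511, 1.841, 0.0, 0.789, 0.18], 'ee_pos': [532.487, 190.846, 63.281], 'orientation': [-3.133, -0.224, -0.001], 'ft_force': [0.405, 0.404, 0.028], 'moment': [0.129, -0.121, -0.023], 'width': 59.643}
t 21.88 yaw 8.17 q6 0.18 pos [532.5 190.8  63.3] shift/150 [-0.0003  0.0023  0.0219] turn/60 [-0.0004 -0.0009  0.    ]
```

View pics/c21.png

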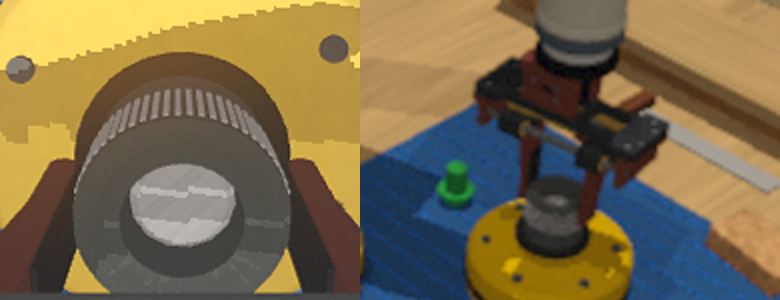

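The collar dropped 2.4 mm and the force went to zero, so the keyway has met the pin. I'll push down in steps.

Request:
move_arm(motion=[[[0,0,0.01],[0,0,0]],[[0,0,0.02],[0,0,0]],[[0,0,0.03],[0,0,0]],[[0,0,0.035],[0,0,0]],[[0,0,0.035],[0,0,0]]])

```text
t: 22.6
ee_pos: [532.4, 190.7, 58.1]
orientation: [-3.133, -0.226, -0.001]
ft_force: [0.2, 1.8, 2.7]
width: 59.4
```

```bash
python3 -c "
from h import *
st();goal(532.5,190.5,54)"
```

```text
{'t': 22.6, 'qpos': [0.323, 0.519, 1.843, 0.0, 0.78, 0.179], 'ee_pos': [532.378, 190.679, 58.104], 'orientation': [-3.133, -0.226, -0.001], 'ft_force': [0.194, 1.773, 2.682], 'moment': [0.18, -0.18, 0.017], 'width': 59.409}
t 22.6 yaw 8.26 q6 0.179 pos [532.4 190.7  58.1] shift/150 [0.0006 0.0013 0.0274] turn/60 [-0.0001 -0.0005  0.    ]
```

Request:
move_arm(motion=[[[0,0,0.01],[0,0,0]],[[0,0,0.02],[0,0,0]],[[0,0,0.03],[0,0,0]],[[0,0,0.037],[0,0,0]],[[0,0,0.037],[0,0,0]]])

```text
t: 23.22
ee_pos: [532.4, 190.8, 53.8]
orientation: [-3.133, -0.226, -0.001]
ft_force: [-4.5, 0.9, 18.1]
width: 59.6
```

```bash
python3 - <<'E'
from h import *
st()
for c,z in(('wrist',106),):
    o=ctrl.get_obs();x,y=532.3,190.3
    ovl('c22.png',[(x,y,106,30.5,(0,255,255)),(x,y,118,30.5,(255,0,255)),(x,y,102,16,(0,255,0))],box=(230,110,410,300))
E
```

```text
{'t': 23.225, 'qpos': [0.323, 0.526, 1.844, 0.0, 0.771, 0.179], 'ee_pos': [532.412, 190.813, 53.828], 'orientation': [-3.133, -0.226, -0.001], 'ft_force': [-4.549, 0.861, 18.101], 'moment': [0.097, 0.594, -0.022], 'width': 59.602}
```

View pics/c22.png

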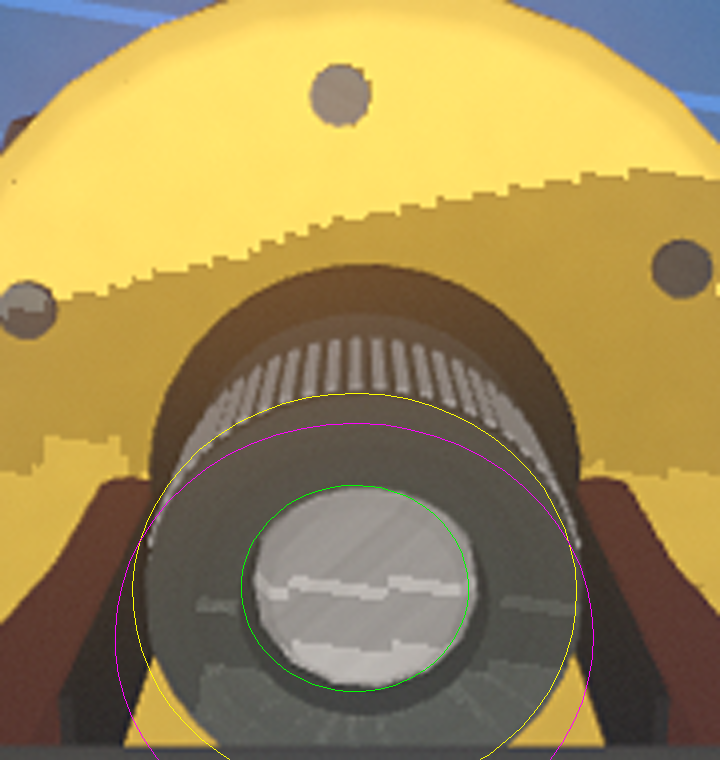

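Request:
move_arm(motion=[[[0,0,0.003],[0,0,0]],[[0,0,0.003],[0,0,0]],[[0,0,0.003],[0,0,0]],[[0,0,0.003],[0,0,0]],[[0,0,0.003],[0,0,0]]])

```text
t: 23.9
ee_pos: [532.4, 190.8, 53.7]
orientation: [-3.133, -0.226, -0.001]
ft_force: [-4.5, 0.6, 20.5]
width: 59.5
```

```bash
python3 - <<'E'
from h import *
st(); save('scene','s30.png')
print([(n,[(np.round(d['location'],1).tolist(),round(d['p'],2)) for d in ctrl.pinpoint('scene',n)]) for n in('collar','red_plug','blue_plug','sander','cork_block','offcut')])
st()
a=cv2.imread('pics/s30.png');cv2.imwrite('pics/s30c.png',cv2.resize(a[110:290,200:480],None,fx=2.8,fy=2.8,interpolation=2))
E
```

```text
{'t': 23.9, 'qpos': [0.323, 0.526, 1.844, 0.0, 0.771, 0.179], 'ee_pos': [532.416, 190.785, 53.746], 'orientation': [-3.133, -0.226, -0.001], 'ft_force': [-4.536, 0.633, 20.452], 'moment': [-0.002, 0.786, 0.032], 'width': 59.509}
[('collar', [([532.3, 189.7, 59.0], 0.55)]), ('red_plug', [([516.1, -103.7, 14.9], 0.62), ([371.3, 212.3, 1.1], 0.61)]), ('blue_plug', [([477.8, -306.3, 14.3], 0.71)]), ('sander', [([592.0, -493.3, 0.3], 0.58), ([529.7, 188.1, 107.8], 0.57)]), ('cork_block', [([491.3, -194.4, 23.2], 0.69), ([666.1, 388.8, -3.4], 0.57)]), ('offcut', [([750.8, -82.7, 0.4], 0.72), ([533.1, 189.3, 99.8], 0.33)])]
{'t': 24.25, 'qpos': [0.323, 0.526, 1.844, 0.0, 0.771, 0.179], 'ee_pos': [532.402, 190.795, 53.744], 'orientation': [-3.133, -0.226, -0.001], 'ft_force': [-4.58, 0.38, 22.479], 'moment': [0.027, 0.787, 0.035], 'width': 59.355}
```

View pics/s30c.png

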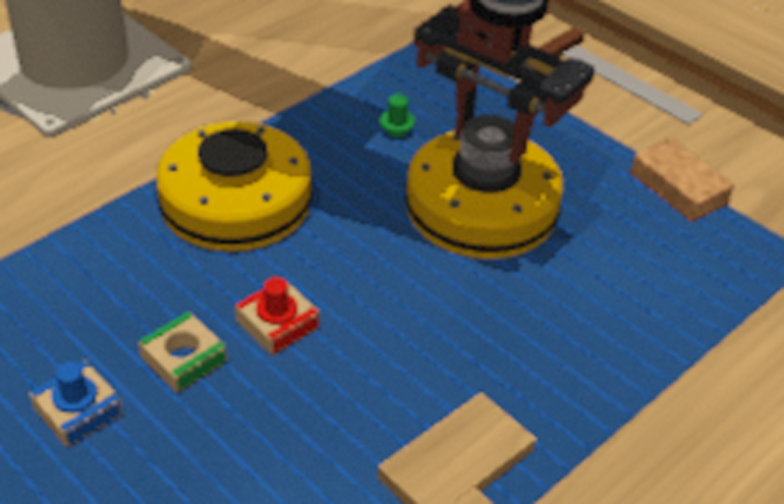

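```bash
python3 -c "
from h import *
print(ctrl.close_job());st()"
```

```text
the job is handed in; nothing more can be done
None
the job is handed in; nothing more can be done
```

I handed the job in at about 24 s, with the red plug seated in the red-labelled slot and the collar held home. No verdict is reported.

**What I did:**
- I took the red plug out of the collar on the left filter unit and seated it in the red slot. It touched down at 6 N and was then released.
- I turned the collar clockwise under light pressure (9–17 N). It dropped between 44° and 56° of turn.
- I pushed it home against the hard stop and kept it gripped there.

**Last checks:**
- **Collar:** it sank 11.9–12.0 mm in all and bore on the stop with about 22 N. Fingers held it at 59.4 mm opening. The network put its underside at 59 mm, level and on the axis.
- **Red plug:** the pictures show it standing upright in the red slot with its flange on the block.
- **Bystanders:** the scene picture shows the blue plug, cork block and offcut where they were. The networks put all four, including the sander, within about 7 mm of their first readings.

**What disagreed or failed:**
- The first grasp missed: the visible fingertips were about 30 mm behind the reported TCP. I corrected for this using the pictures.
- The last scene reading put the red plug about 7 mm from the slot centre, where an earlier wrist reading gave about 3 mm. The hole leaves it only 2.5 mm of play, so I took this as network noise.

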